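# Pack sample tubes in a transport carrier and latch its lid

### The arm

A 6-joint arm with a two-finger parallel gripper is mounted at the origin on a cart in front of the work surface, level with it; the furniture and walls round the work are solid. World frame = base frame: x ahead of the robot, y to its left, z up, the work surface at z = 0. Lengths are in m, angles in rad, forces in N, time in s.
With the tool pointing down it reaches from about 0.375 to 0.9 m from the base axis. Payload 3.1 kg.
Tool frame: the origin (TCP) lies between the finger pads; the fingertips stand 17 mm ahead of it and the grasp point (between the pads) lies 2 mm behind it; z points along the fingers, y is the line along which they close (so a half turn about z gives the same grasp; the last joint's range is limited). The gripper opens to 85 mm and grips with 20 to 120 N. Pads are 22 mm wide; open, the fingers measure 114 mm over their backs; the gripper's body (76 mm by 85 mm) begins 54 mm behind the grasp point. The pads swing forward as they close: fully open they stand 13 mm farther back than shut.
Start: joints at [1.036, 0.527, 1.433, -0, 1.181, -0.178], TCP at [0.218, 0.586, 0.248] pointing down, gripper open.
Joint ranges: [-3.08, 3.08], [-0.75, 2.2], [0.22, 2.44], [-1.43, 4.57], [0, 2.65], [-2.85, 2.85]. Speed limits (rad/s): [2.79, 2.79, 3.14, 3.14, 3.14, 3.14].

### API

Orientations are given as a unit quaternion [x, y, z, w].
In Python, from station import sense, vision, order gives the robot as it stands.
- The arm moves only by the shell command python3 -m crank 'ROWS' [OPENING] [FORCE]. ROWS is JSON, a list of rows, each an object with "dp": the shift along the world's x, y, z in units of 30 mm (1.0 is 30 mm), a list of three; "angular": the turn, a rotation vector about the world's x, y, z in degrees, a list of three. In form: [{"dp": [dx, dy, dz], "angular": [ax, ay, az]}, ...]. A call has 1 to 20 rows; each row shifts and turns the commanded pose from where the row before left it; what a row does not reach is not made up. A row lasts 1/10 s, in which the tool goes at most 50 mm and 8.59 degrees, less where a joint would pass 70% of its speed; a pose out of reach is approached as far as the arm can. A call is refused whole if a number of a shift passes 1 or a number of a turn 8.59, either way. A call with a gripper value outside its range is refused whole. OPENING is the closure, from 0 (fully open) to 1 (shut), set as the call begins (- or left out, the last holds). The fingers move at their own pace and stop on an object; FORCE is the grip in N (left out, the last holds). Time passes only in rows, so rows that do not move let the fingers close. It gives the time, the measured TCP pose, the force, the opening and the grip force at its end, in the units of the state.
- sense(): the state, without advancing time (a new reading comes with each control period).
- vision.snapshot(name): name is "side" or "top"; returns a dict with "image" (420x560x3 uint8, blue, green, red), "range_z" (420x560 float32, m along the optical axis (not along the pixel's ray), 0 where there is no reading), "mtx" (3x3 intrinsics, pixels), "pose" (4x4, takes a point from camera to world coordinates). Camera axes: x right, y down, z forward; pixel columns grow to the right and rows downward; lengths in m; the calibration is good to about 2 mm. A picture is of the moment at which its call begins.
- order.sign_off(): hands the job in; it is judged then, once.
The state is a dict: "t": time; "q": joint angles; "qd": joint speeds; "tau": joint torques, N m; "tcp_pos": TCP position; "tool_rot": TCP orientation; "force": force on the tool from outside, world axes, zero at the start; "ft_torque": the same for the moment, N m; "finger_gap": opening from 0.0 (shut) to 1.0 (fully open); "gripper_force": force on a finger pad.
Only numpy, scipy, OpenCV 4.12 (cv2) and the standard library are available. Lean on these libraries where they do the work, as an engineer would, in place of code of your own. Each camera call takes 0.05 s, during which the arm holds its last target. There are 200 camera calls.

### The job

Take the marker pen that was left in the sample carrier out and lay it on the bench, clear of the carrier, and lay every conical tube on the bench into the carrier, one to a groove. Then slide the top lid of the stack sideways onto the carrier, without lifting it and without disturbing the two lids below, until it covers the carrier squarely. Hook the latch's wire loop over the lid's keeper and press the lever down past its toggle point, so that the lid is held tight.

Things in the scene. Friction and masses are not known exactly. Their poses are not given: they have to be found in the camera images.
- marker: capped marker pen, 135 mm long along its local y, 17 mm thick, 8 g, lying along the middle groove at the start; origin in mid length on its underside
- carrier: fixed aluminium tube carrier with a lid shelf beside it and a draw latch at one end. Origin on the bench under the middle of the tray; z up; local x from the latch end to the far end, local y from the tray to the shelf (lid stack at y = 145 mm). Tray floor z = 12 mm, side walls (y = +-72 to +-69 mm) up to z = 38 mm. End walls (outer faces x = +-80, inner +-70 mm) up to z = 40 mm carry the lid
- lid_seat (a point): where the middle of the lid's underside belongs on the carrier: x = 0, y = 0, z = 40 mm in carrier axes. A fence along tray and shelf (x = -86 to -82 mm, top z = 44 mm) stops the lid at the latch end
- groove_a (a point): middle of the groove farthest from the lid shelf, on the tray floor (carrier x = 0, y = -38, z = 12 mm). The three grooves run along carrier x between ridges 6 mm wide, 5.5 mm high, centred at y = -57, -19, 19 and 57 mm
- groove_b (a point): middle of the centre groove, on its floor (carrier y = 0)
- groove_c (a point): middle of the groove next to the lid shelf, on its floor (carrier y = +38 mm)
- lid_1: top lid of the stack, grey plate 160 x 142 x 16 mm (local x, y, z), 0.18 kg, origin in the middle of its underside, axes as the carrier's. A 5 mm bottom plate with edge ribs up to z = 16 mm round the part x = -42 to 80 mm. Underside in the stack at z = 41 mm, 1 mm above the carrier's end walls: it slides straight across, 145 mm along the carrier's -y
- lid_grip (a point): middle of the top of the top lid's grip bar (lid x = 15, z = 16 mm): the bar is 64 mm long along x, 20 mm wide in y, 11 mm high above the bottom plate, with 54 mm of free pocket on either side
- keeper (a point): top of the top lid's keeper, an upright steel tooth at lid x = -70 mm, 6 mm thick in x, 18 mm wide in y, 10 mm high above the 5 mm plate (top at z = 15 mm), leaning a little towards +x. The plate is bare from the tooth to x = -42 mm
- lid_2: second lid of the stack, same shape, underside at z = 25 mm; stays there
- lid_3: lowest lid of the stack, same shape, underside at z = 9 mm; stays there
- tube_1: lying conical sample tube, 112 mm long along its local y, 20 g; cap 22 mm across and 13 mm long at the -y end, body 14 mm wide and 16 mm high. Origin in mid length on the underside, tube axis 11 mm above it. May be absent
- tube_2: another tube, the same as tube_1. May be absent
- tube_3: another tube, the same as tube_1. May be absent
- lever_pivot (a point): axis of the latch lever (along carrier y), at carrier x = -110.5, y = 0, z = 51 mm
- lever (a joint): latch lever angle, rad: 0 = fully open, handle up and leaning 7 degrees away from the tray; grows as the handle swings away from the tray and down; toggle point 1.59; stop 1.80, handle pointing away, 20 degrees below level. Starts part way; friction holds it where it is left, and past the toggle point the taut loop snaps it to the stop
- lever_tip (a point): centre of the round cross pin (10 mm thick, 24 mm wide) at the handle's tip, 85 mm from the pivot. The handle is a steel strip 16 mm wide and 6 mm thick. A few newtons at the tip move it
- loop (a joint): angle of the wire loop against the lever, rad: at 0 it leans 37 degrees from the handle towards the tray; grows as it swings towards the tray and down. It is hinged on the lever 20 mm from the pivot, 12 degrees nearer the tray than the handle. Friction holds it within about 45 degrees of upright; lower it falls. Lever open and loop down on a seated lid: about 1.4
- loop_bar (a joint): stretch of the loop along its length, m: 0 slack, 0.001 to 0.003 when drawn tight on the keeper (5 N per mm)
- loop_mid (a point): middle of the loop's cross bar (6 mm thick, 40 mm wide along carrier y), 61 mm from the loop's hinge; 4 mm legs pass on either side of handle and keeper. With the lever fully open the bar comes down on the lid 10 to 15 mm behind the keeper; with the lever above about 1 rad it does not reach over it
Not all that is in view belongs to the job. What is shaped like the marker but turquoise is not meant.

How it is judged:
On the way, in this order (a step that is already met when the one before it is completed fails the run):
1. the marker is out of the carrier and every tube present lies in the carrier, one to a groove (horizontal distance between marker and lid_seat above 0.085 m and height (world z) of marker below 0.025 m and linear speed of marker below 0.05 m/s and x of tube_1 in the frame of carrier between -0.016 and 0.016 m and y of tube_1 in the frame of carrier between -0.056 and 0.056 m and z of tube_1 in the frame of carrier between 0.008 and 0.018 m and x of tube_2 in the frame of carrier between -0.016 and 0.016 m and y of tube_2 in the frame of carrier between -0.056 and 0.056 m and z of tube_2 in the frame of carrier between 0.008 and 0.018 m and x of tube_3 in the frame of carrier between -0.016 and 0.016 m and y of tube_3 in the frame of carrier between -0.056 and 0.056 m and z of tube_3 in the frame of carrier between 0.008 and 0.018 m and distance between tube_1 and tube_2 above 0.025 m and distance between each of tube_1, tube_2 and tube_3 above 0.025 m), for 0.2 s.
2. the top lid lies squarely on the carrier (x of lid_1 in the frame of carrier between -0.005 and 0.009 m and y of lid_1 in the frame of carrier between -0.008 and 0.008 m and z of lid_1 in the frame of carrier between 0.037 and 0.0425 m and angle between the x axis of lid_1 and the x axis of carrier, either way round below 0.08 rad), for 0.2 s.
3. the loop's bar lies behind the keeper on the lid, the lever still open (below 1.2 rad) (all of step 2 and x of loop_mid in the frame of lid_1 between -0.069 and -0.041 m and y of loop_mid in the frame of lid_1 between -0.011 and 0.011 m and z of loop_mid in the frame of lid_1 between 0.004 and 0.0125 m and value of joint lever below 1.2 rad), for 0.2 s.
At the end, for the whole second after the job is handed in: Marker on the bench, 85 mm off the lid seat; tubes down in the tray (+-16 mm lengthways); top lid seated within 8 mm sideways, -5 to +9 mm lengthways, 0.08 rad; bar behind the keeper, stretched 0.6 mm; lever over 1.68 rad; other lids within 8 mm of their start (all of step 2 and horizontal distance between marker and lid_seat above 0.085 m and height (world z) of marker below 0.025 m and linear speed of marker below 0.05 m/s and x of tube_1 in the frame of carrier between -0.016 and 0.016 m and y of tube_1 in the frame of carrier between -0.062 and 0.062 m and z of tube_1 in the frame of carrier between 0.008 and 0.022 m and x of tube_2 in the frame of carrier between -0.016 and 0.016 m and y of tube_2 in the frame of carrier between -0.062 and 0.062 m and z of tube_2 in the frame of carrier between 0.008 and 0.022 m and x of tube_3 in the frame of carrier between -0.016 and 0.016 m and y of tube_3 in the frame of carrier between -0.062 and 0.062 m and z of tube_3 in the frame of carrier between 0.008 and 0.022 m and x of loop_mid in the frame of lid_1 between -0.069 and -0.041 m and y of loop_mid in the frame of lid_1 between -0.011 and 0.011 m and z of loop_mid in the frame of lid_1 between 0.004 and 0.0125 m and distance of each of lid_2, lid_3 from where it was at the start of the episode below 0.008 m and value of joint lever above 1.68 rad and value of joint loop_bar above 0.0006 m and linear speed of lid_1 below 0.02 m/s); the robot touches nothing.
It fails at once if the top lid is lifted instead of slid (more than 20 mm above its sliding level) (z of lid_1 in the frame of carrier above 0.061 m).
It fails at once if a lid below the top one is disturbed (moved more than 15 mm) (distance of any of lid_2, lid_3 from where it was at the start of the episode above 0.015 m).
Of tube_1, tube_2, tube_3 only 2 to 3 are there at a start; the rules pass over those that are not, and their reading is None.
At some moment in a run one of tube_1, tube_2, tube_3 may be knocked a few centimetres aside while the robot is not near it.
Once in a run the grip may slacken for a moment while it holds something.
It also fails if it takes over 210 s, if anything falls off the work surface, if the arm or the gripper's body presses on something with over 40 N, if the wrist force passes 120 N, or if a joint passes its speed limit or range.

## Working session

There is one attempt and no reset: what is moved stays moved. The work goes in short steps, Python scripts to look and compute and a shell command to move; the robot and the scene stay as the last step left them, time stands still between calls to the robot, and variables do not carry over. Pictures are saved under pics/ and viewed, at most 14 in all, crops included, and the job is handed in when it is done.

```bash
ls; mkdir -p pics; cat > h.py <<'E'
import numpy as np, cv2
from station import sense, vision, order
def snap(n):
    s=vision.snapshot(n); return s
def pt(s,u,v,z=None):
    """pixel -> world; by depth, or onto plane z"""
    K=s["mtx"];P=s["pose"]
    d=np.array([(u-K[0,2])/K[0,0],(v-K[1,2])/K[1,1],1.])
    if z is None:
        p=d*s["range_z"][int(round(v)),int(round(u))]
        return P[:3,:3]@p+P[:3,3]
    r=P[:3,:3]@d; o=P[:3,3]
    return o+r*(z-o[2])/r[2]
def proj(s,p):
    P=s["pose"];c=P[:3,:3].T@(np.asarray(p,float)-P[:3,3]);q=s["mtx"]@c;return q[:2]/q[2]
def cloud(s):
    K=s["mtx"];P=s["pose"];Z=s["range_z"]
    v,u=np.mgrid[:Z.shape[0],:Z.shape[1]]
    c=np.stack([(u-K[0,2])/K[0,0]*Z,(v-K[1,2])/K[1,1]*Z,Z],-1)
    return c@P[:3,:3].T+P[:3,3]
E
python3 - <<'E'
from h import *
st=sense();print(st["t"],st["tcp_pos"],st["tool_rot"],st["finger_gap"])
import pickle
for n in("top","side"):
    s=snap(n);cv2.imwrite(f"pics/{n}0.png",s["image"]);pickle.dump(s,open(f"{n}0.pkl","wb"));print(n,s["mtx"].round(1).tolist(),s["pose"].round(3).tolist())
E
```

```text
pics
0.0 [0.21732709 0.58525662 0.24731153] [ 1.76965425e-01  9.84216431e-01 -1.04835577e-03 -3.94832562e-04] 0.9970988707092467
top [[380.9, 0.0, 281.9], [0.0, 380.9, 204.0], [0.0, 0.0, 1.0]] [[-0.019, -0.99, 0.142, 0.441], [-1.0, 0.016, -0.016, 0.039], [0.014, -0.142, -0.99, 0.966], [0.0, 0.0, 0.0, 1.0]]
side [[532.2, 0.0, 282.7], [0.0, 532.2, 218.1], [0.0, 0.0, 1.0]] [[-0.99, -0.048, 0.134, 0.399], [-0.142, 0.383, -0.913, 1.157], [-0.007, -0.923, -0.386, 0.578], [0.0, 0.0, 0.0, 1.0]]
```

View pics/top0.png

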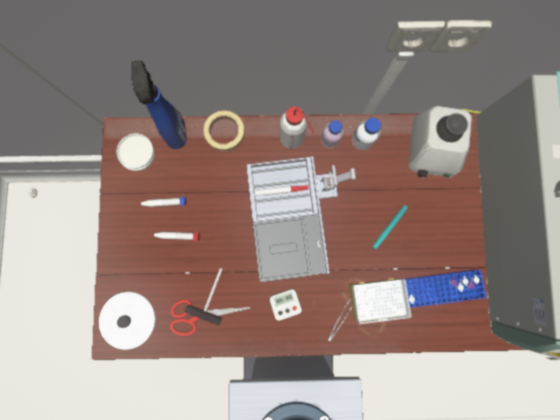

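View pics/side0.png

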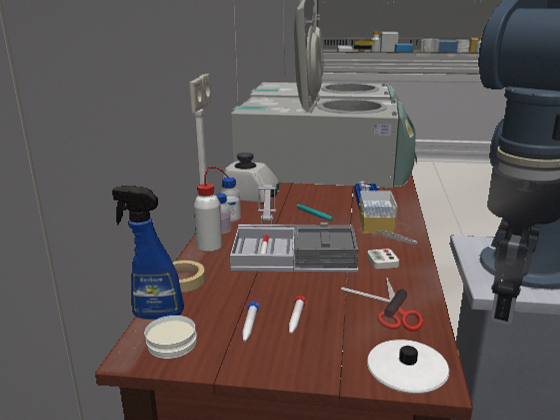

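Top view: the tubes lie at about (164,202, blue cap) and (178,236, red cap). The white and red marker is in the tray at (283,189), and the turquoise decoy is at (390,227). The lid stack is at (290,247) and the latch at (335,180). Next I'll measure these and check with one enlarged crop.

```bash
python3 - <<'E'
from h import *
import pickle
s=pickle.load(open("top0.pkl","rb"));C=cloud(s)
im=s["image"]
print("table z",C[260,350],C[215,170])
for u,v in [(283,189),(290,247),(285,225),(335,180),(350,174),(325,190),(164,202),(178,236)]: print((u,v),C[v,u].round(3))
def rect(m,n):
    m=cv2.morphologyEx(m.astype(np.uint8),cv2.MORPH_OPEN,np.ones((2,2)))
    k,l,st,c=cv2.connectedComponentsWithStats(m);i=1+np.argmax(st[1:,4])
    P=C[l==i];r=cv2.minAreaRect(P[:,:2].astype(np.float32)*1000);print(n,st[i],r,P[:,2].mean().round(4))
box=np.zeros(C.shape[:2],bool);box[145:295,235:365]=1
rect(box&(C[...,2]>.05)&(C[...,2]<.064),"lid top")
rect(box&(C[...,2]>.025)&(C[...,2]<.07),"all")
g=np.zeros_like(box);g[190:250,130:215]=1
hsv=cv2.cvtColor(im,cv2.COLOR_BGR2HSV)
w=g&(((hsv[...,1]<90)&(hsv[...,2]>120))|((hsv[...,0]>95)&(hsv[...,0]<135)&(hsv[...,1]>100)))
w2=g&(C[...,2]>.008)
k,l,stt,c=cv2.connectedComponentsWithStats((w|w2).astype(np.uint8))
for i in range(1,k):
    if stt[i,4]>30:
        vs,us=np.where(l==i)
        P=np.array([pt(s,u,v,.011) for u,v in zip(us,vs)]); print(stt[i],cv2.minAreaRect(P[:,:2].astype(np.float32)*1000),C[l==i][:,2].max())
cr=cv2.resize(im[140:300,120:380],None,fx=3,fy=3,interpolation=cv2.INTER_CUBIC);cv2.imwrite("pics/crop1.png",cr)
E
```

```text
table z [ 4.34148848e-01 -1.45242751e-01  3.24680000e-04] [ 5.55719462e-01  3.08113580e-01 -1.41082819e-04]
(283, 189) [0.613 0.02  0.029]
(290, 247) [0.468 0.007 0.058]
(285, 225) [0.521 0.018 0.049]
(335, 180) [ 0.612 -0.094  0.132]
(350, 174) [ 0.628 -0.131  0.12 ]
(325, 190) [ 0.611 -0.087  0.015]
(164, 202) [0.586 0.318 0.02 ]
(178, 236) [0.501 0.282 0.018]
lid top [254 216  58  66 618] ((463.066162109375, 25.54376983642578), (145.29669189453125, 127.8314208984375), 6.399559497833252) 0.0516
all [ 248  157   82  125 5001] ((543.5250244140625, 10.286796569824219), (301.6316833496094, 173.92697143554688), 5.981204986572266) 0.0489
[140 196  46  11 375] ((590.3125610351562, 324.4859924316406), (113.13700103759766, 25.5478572845459), 89.047119140625) 0.9655472027013772
[153 231  46  10 361] ((503.4020690917969, 289.9688720703125), (112.52064514160156, 20.633750915527344), 87.24169158935547) 0.9655472027013772
```

View pics/crop1.png

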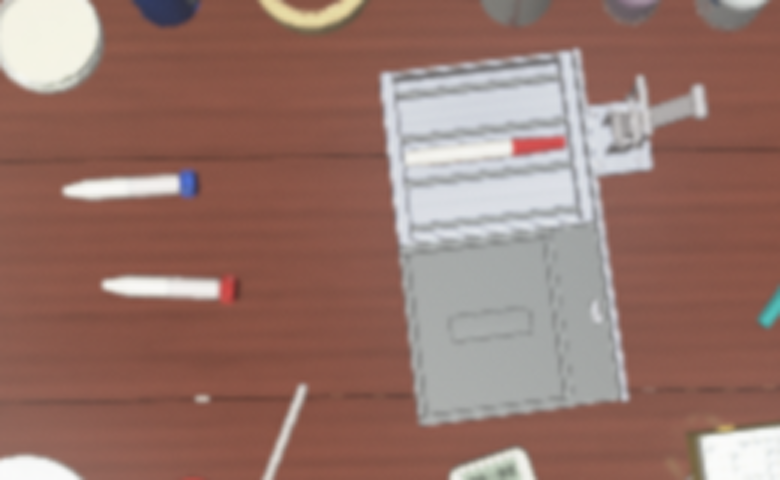

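The crop confirms it: the marker is white with a red cap and lies along the middle groove, from (405,157) to (565,143). The two tubes have blue and red caps on the right end. The carrier is turned by about 6°, with its x axis running to image left. The lever and handle lean away from the tray at (640–700,100).

```bash
python3 - <<'E'
from h import *
import pickle
s=pickle.load(open("top0.pkl","rb"));C=cloud(s)
f=lambda x,y,z:pt(s,120+(x+.5)/3-.5,140+(y+.5)/3-.5,z)
L=[((383,73),(80,-72,40)),((422,422),(80,216,57)),((597,311),(-70,145,56)),((491,325),(15,145,57)),((578,50),(-86,-72,44))]
A=np.array([f(*p,q[2]/1000)[:2] for p,q in L]);B=np.array([q[:2] for p,q in L])/1000
a,b=A.mean(0),B.mean(0);U,S,V=np.linalg.svd((B-b).T@(A-a));R=V.T@U.T
t=a-R@b;print("yaw",np.degrees(np.arctan2(R[1,0],R[0,0])),"o",t.round(4));print("res mm",((A-(B@R.T+t))*1000).round(1).tolist())
np.savez("car.npz",R=R,t=t)
def W(x,y):return (R@np.array([x,y])/1000+t).round(4)
for n,p in dict(seat=(0,0),ga=(0,-38),gc=(0,38),grip=(15,145),gripseat=(15,0),piv=(-110.5,0)).items():print(n,W(*p))
m1,m2=f(405,157,.0205),f(565,143,.0205);print("marker",m1,m2,(m1+m2)/2,np.linalg.norm(m1-m2),R.T@(((m1+m2)/2)[:2]-t))
for n,z in (("lever/loop",0.07),):
    P=C[145:200,310:365].reshape(-1,3);P=P[(P[:,2]>z)&(P[:,2]<.2)]
    for p in P[np.argsort(-P[:,2])][::6]:print((R.T@(p[:2]-t)*1000).round(0),(p[2]*1000).round(0))
s2=pickle.load(open("side0.pkl","rb"));im=s2["image"][170:280,215:375]
cv2.imwrite("pics/sidecrop.png",cv2.resize(im,None,fx=5,fy=5,interpolation=cv2.INTER_CUBIC))
for n,p in dict(piv=(-110.5,0,51),seat=(0,0,40)).items():
    w=R@np.array(p[:2])/1000+t;print(n,proj(s2,[w[0],w[1],p[2]/1000]))
E
```

```text
yaw 95.94746268950047 o [0.6123 0.0224]
res mm [[-0.1, -1.3], [2.2, -1.5], [-0.2, 0.7], [-0.9, 0.5], [-1.1, 1.6]]
seat [0.6123 0.0224]
ga [0.6501 0.0263]
gc [0.5745 0.0185]
grip [0.4665 0.0223]
gripseat [0.6107 0.0373]
piv [ 0.6237 -0.0875]
marker [0.60791089 0.09157911 0.0205    ] [ 0.61770393 -0.0430696   0.0205    ] [0.61280741 0.02425476 0.0205    ] 0.13500436562315268 [ 0.00179045 -0.00073341]
[-116.   10.] 137.0
[-115.   -4.] 135.0
[-114.   10.] 135.0
[-115.   -2.] 134.0
[-117.  -11.] 134.0
[-117.    5.] 133.0
[-114.   -7.] 133.0
[-116.  -20.] 132.0
[-115.   -9.] 131.0
[-159.    2.] 127.0
[-159.  -10.] 126.0
[-157.  -13.] 125.0
[-162.    4.] 125.0
[-161.    9.] 124.0
[-161.   -5.] 123.0
[-155.    5.] 123.0
[-155.   -5.] 121.0
[-154.    2.] 119.0
[-152.    1.] 117.0
[-152.    3.] 115.0
[-151.   -2.] 114.0
[-149.    2.] 111.0
[-147.   -1.] 109.0
[-145.    1.] 108.0
[-115.  -20.] 106.0
[-142.    4.] 104.0
[-142.   -3.] 101.0
[-145.    6.] 100.0
[-137.    0.] 99.0
[-136.    7.] 97.0
[-134.   -6.] 95.0
[-134.   -4.] 92.0
[-133.    5.] 91.0
[-131.    5.] 89.0
[-115.   19.] 88.0
[-128.   -4.] 85.0
[-129.    6.] 83.0
[-113.    7.] 77.0
[-117.  -20.] 75.0
[-114.    2.] 75.0
[-113.   -6.] 74.0
[-115.   12.] 74.0
[-120.  -22.] 74.0
[-118.   10.] 73.0
[-119.  -13.] 73.0
[-110.   -2.] 72.0
[-120.   -3.] 71.0
piv [266.3403988  217.48029843]
seat [263.32349467 239.51877632]
```

View pics/sidecrop.png

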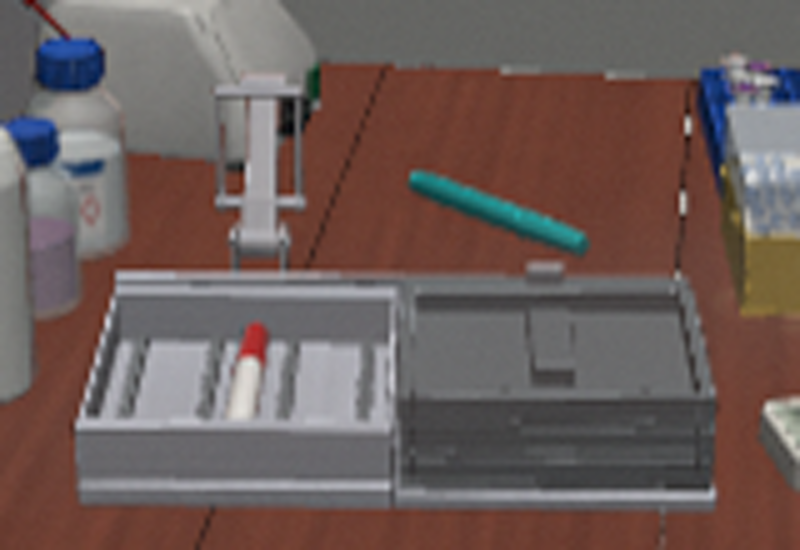

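The fit is good: residuals within 2.5 mm, and the marker comes out 135.0 mm long, 2 mm from the groove centre. The lever is at about 0.5 rad and the loop is upright. I'll move above the marker now.

```bash
python3 -m crank '[{"dp":[0.66,-0.935,0],"angular":[0,0,-3.18]},{"dp":[0.66,-0.935,0],"angular":[0,0,-3.18]},{"dp":[0.66,-0.935,0],"angular":[0,0,-3.18]},{"dp":[0.66,-0.935,0],"angular":[0,0,-3.18]},{"dp":[0.66,-0.935,0],"angular":[0,0,-3.18]},{"dp":[0.66,-0.935,0],"angular":[0,0,-3.18]},{"dp":[0.66,-0.935,0],"angular":[0,0,-3.18]},{"dp":[0.66,-0.935,0],"angular":[0,0,-3.18]},{"dp":[0.66,-0.935,0],"angular":[0,0,-3.18]},{"dp":[0.66,-0.935,0],"angular":[0,0,-3.18]},{"dp":[0.66,-0.935,0],"angular":[0,0,-3.18]},{"dp":[0.66,-0.935,0],"angular":[0,0,-3.18]},{"dp":[0.66,-0.935,0],"angular":[0,0,-3.18]},{"dp":[0.66,-0.935,0],"angular":[0,0,-3.18]},{"dp":[0.66,-0.935,0],"angular":[0,0,-3.18]},{"dp":[0.66,-0.935,0],"angular":[0,0,-3.18]},{"dp":[0.66,-0.935,0],"angular":[0,0,-3.18]},{"dp":[0.66,-0.935,0],"angular":[0,0,-3.18]},{"dp":[0.66,-0.935,0],"angular":[0,0,-3.18]},{"dp":[0.66,-0.935,0],"angular":[0,0,-3.18]}]' 0.5 30
cat >> h.py <<'E'
from scipy.spatial.transform import Rotation as Ro
_c=np.load("car.npz");CR,CT=_c["R"],_c["t"]
def W(x,y):return CR@np.array([x,y])/1000+CT
def Cc(p):return CR.T@(np.asarray(p)[:2]-CT)*1000
def st():
    s=sense();m=Ro.from_quat(s["tool_rot"]).as_matrix()
    print("t",round(s["t"],2),"tcp",np.round(s["tcp_pos"],4),"car",Cc(s["tcp_pos"]).round(1),"ydir",np.degrees(np.arctan2(m[1,1],m[0,1])).round(1),"zdir",m[:,2].round(3),"gap",round(s["finger_gap"],3),"gf",round(s["gripper_force"],1),"F",np.round(s["force"],1))
    return s
def to(x,y,z):
    print("units to goal",((np.array([x,y,z])-sense()["tcp_pos"])/.03).round(2))
E
python3 - <<'E'
from h import *
st();p=W(1.8,-.7);to(p[0],p[1],.037)
E
```

```text
t: 2.1
tcp_pos: [0.614, 0.0236, 0.2478]
tool_rot: [0.67, 0.742, -0.0, -0.001]
force: [0.3, -0.7, 0.3]
finger_gap: 0.5
gripper_force: 0.0
t 2.1 tcp [0.614  0.0236 0.2478] car [ 1.1 -1.8] ydir 5.9 zdir [-0.001  0.    -1.   ] gap 0.5 gf 0.0 F [ 0.3 -0.7  0.3]
units to goal [-0.04  0.02 -7.03]
```

```bash
python3 -m crank '[{"dp":[-0.04,0.02,-0.9],"angular":[0,0,0]},{"dp":[0,0,-0.9],"angular":[0,0,0]},{"dp":[0,0,-0.9],"angular":[0,0,0]},{"dp":[0,0,-0.9],"angular":[0,0,0]},{"dp":[0,0,-0.9],"angular":[0,0,0]},{"dp":[0,0,-0.9],"angular":[0,0,0]},{"dp":[0,0,-0.8],"angular":[0,0,0]},{"dp":[0,0,-0.5],"angular":[0,0,0]},{"dp":[0,0,-0.33],"angular":[0,0,0]},{"dp":[0,0,0],"angular":[0,0,0]}]' 0.55
python3 -m crank '[{"dp":[0,0,0],"angular":[0,0,0]},{"dp":[0,0,0],"angular":[0,0,0]},{"dp":[0,0,0],"angular":[0,0,0]},{"dp":[0,0,0],"angular":[0,0,0]},{"dp":[0,0,0],"angular":[0,0,0]},{"dp":[0,0,0],"angular":[0,0,0]},{"dp":[0,0,0.3],"angular":[0,0,0]},{"dp":[0,0,0.5],"angular":[0,0,0]}]' 1 35
python3 -c "
from h import *
st();to(.645,.185,.1)"
```

```text
t: 3.1
tcp_pos: [0.6117, 0.0255, 0.0362]
tool_rot: [0.669, 0.743, -0.001, -0.001]
force: [0.4, -0.4, 0.7]
finger_gap: 0.453
gripper_force: 0.0
t: 3.9
tcp_pos: [0.6114, 0.0256, 0.0611]
tool_rot: [0.669, 0.743, -0.001, -0.001]
force: [0.2, -0.1, 0.0]
finger_gap: 0.136
gripper_force: 31.1
t 3.9 tcp [0.6114 0.0256 0.0611] car [3.3 0.6] ydir 6.0 zdir [-0.003  0.    -1.   ] gap 0.136 gf 31.1 F [ 0.2 -0.1  0. ]
units to goal [1.12 5.31 1.3 ]
```

```bash
python3 -m crank '[{"dp":[0,0,0.8],"angular":[0,0,0]},{"dp":[0.1,0.1,0.8],"angular":[0,0,0]},{"dp":[0.2,0.8,0.2],"angular":[0,0,0]},{"dp":[0.2,0.8,0],"angular":[0,0,0]},{"dp":[0.2,0.8,0],"angular":[0,0,0]},{"dp":[0.2,0.8,0],"angular":[0,0,0]},{"dp":[0.2,0.8,0],"angular":[0,0,0]},{"dp":[0,0.8,0],"angular":[0,0,0]},{"dp":[0,0.4,0],"angular":[0,0,0]},{"dp":[0,0,0],"angular":[0,0,0]}]'
python3 - <<'E'
from h import *
st();to(.645,.185,.028)
s=snap("side");cv2.imwrite("pics/m1.png",cv2.resize(s["image"][130:330,120:400],None,fx=2.5,fy=2.5))
E
```

```text
t: 4.9
tcp_pos: [0.6451, 0.186, 0.116]
tool_rot: [0.668, 0.744, 0.0, 0.0]
force: [-0.6, -0.4, 0.6]
finger_gap: 0.136
gripper_force: 31.2
t 4.9 tcp [0.6451 0.186  0.116 ] car [159.3 -49.6] ydir 6.2 zdir [ 0.  0. -1.] gap 0.136 gf 31.2 F [-0.6 -0.4  0.6]
units to goal [-0.   -0.03 -2.93]
```

View pics/m1.png

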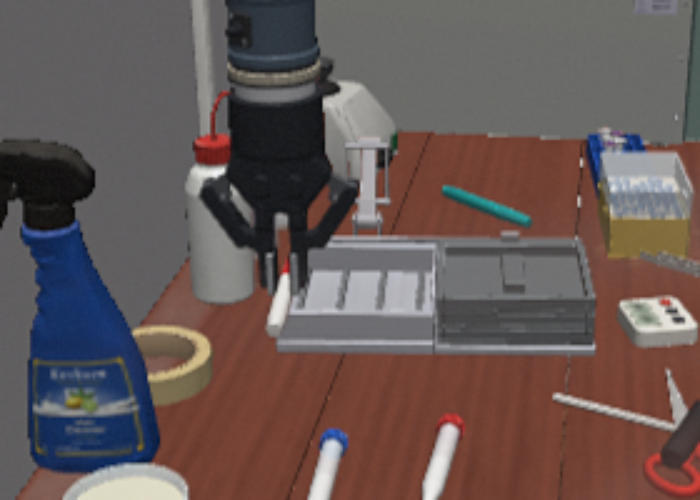

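The marker is held in the fingers at (285,290), clear of the carrier. I'll set it down.

```bash
python3 -m crank '[{"dp":[0,0,-0.9],"angular":[0,0,0]},{"dp":[0,0,-0.9],"angular":[0,0,0]},{"dp":[0,0,-0.7],"angular":[0,0,0]},{"dp":[0,0,-0.3],"angular":[0,0,0]},{"dp":[0,0,-0.13],"angular":[0,0,0]},{"dp":[0,0,0],"angular":[0,0,0]}]'
python3 -m crank '[{"dp":[0,0,0],"angular":[0,0,0]},{"dp":[0,0,0],"angular":[0,0,0]},{"dp":[0,0,0],"angular":[0,0,0]},{"dp":[0,0,0.3],"angular":[0,0,0]},{"dp":[0,0,0.8],"angular":[0,0,0]},{"dp":[0,0,0.9],"angular":[0,0,0]},{"dp":[0,0,0.9],"angular":[0,0,0]},{"dp":[0,0,0.9],"angular":[0,0,0]},{"dp":[0,0,0.2],"angular":[0,0,0]}]' 0.65
cat > tubes.py <<'E'
from h import *
s=snap("top");im=s["image"];hsv=cv2.cvtColor(im,cv2.COLOR_BGR2HSV);C=cloud(s)
w=(((hsv[...,1]<100)&(hsv[...,2]>150))|((hsv[...,1]>130)&((hsv[...,0]>100)&(hsv[...,0]<130)|(hsv[...,0]<4)|(hsv[...,0]>174))&(hsv[...,2]>110)))&(C[...,2]<.04)&(C[...,2]>-.03)
w[:,:130]=0;w[:160]=0;w[262:]=0;w[:,245:]=0
k,l,S,_=cv2.connectedComponentsWithStats(w.astype(np.uint8))
for i in range(1,k):
    if S[i,4]<80: continue
    vs,us=np.where(l==i);P=np.array([pt(s,u,v,.011)[:2] for u,v in zip(us,vs)])
    c,sz,_a=cv2.minAreaRect((P*1000).astype(np.float32));ev=np.linalg.eigh(np.cov(P.T))[1][:,1]
    a=np.degrees(np.arctan2(ev[1],ev[0]))%180
    print(S[i],"c",np.round(c,1),"size",np.round(sz,1),"yaw",round(a,1))
E
python3 - <<'E'
from h import *
st()
E
python3 tubes.py
```

```text
t: 5.55
tcp_pos: [0.6458, 0.1837, 0.0278]
tool_rot: [0.669, 0.743, 0.0, 0.0]
force: [-0.1, -0.2, -0.2]
finger_gap: 0.135
gripper_force: 31.2
t: 6.45
tcp_pos: [0.6478, 0.1849, 0.1521]
tool_rot: [0.669, 0.743, 0.003, 0.003]
force: [0.8, 0.3, 0.1]
finger_gap: 0.348
gripper_force: 0.0
t 6.45 tcp [0.6478 0.1849 0.1521] car [158.  -52.2] ydir 6.0 zdir [ 0.008  0.001 -1.   ] gap 0.348 gf 0.0 F [0.8 0.3 0.1]
[218 173  27   9 168] c [649.6 152. ] size [18.7 66.9] yaw 95.6
```

```bash
sed -i 's/&(C\[...,2\]<.04)&(C\[...,2\]>-.03)/\&((C[...,2]<.04)|(s["range_z"]==0))/; s/>150/>125/' tubes.py; python3 tubes.py; python3 -c "
from h import *
to(.5905,.3245,.1)"
```

```text
[218 173  27  10 177] c [648.6 151.9] size [21.  66.9] yaw 96.0
units to goal [-1.86  4.66 -1.64]
```

```bash
python3 - <<'E'
from h import *
s=snap("top");cv2.imwrite("pics/top2.png",cv2.resize(s["image"][110:300,110:380],None,fx=2.8,fy=2.8,interpolation=cv2.INTER_CUBIC))
E
```

```text
(no output)
```

View pics/top2.png

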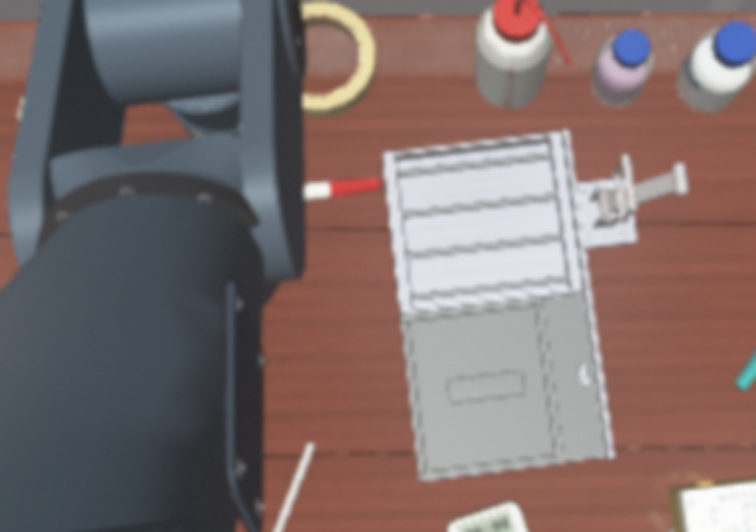

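The arm hides the tubes from the top camera, but the marker lies safely on the bench. I'll refine the tubes from the first top image and check them with the side camera.

```bash
sed 's/s=snap("top")/import pickle;s=pickle.load(open("top0.pkl","rb"))/' tubes.py > t0.py; python3 t0.py; python3 - <<'E'
from h import *
import pickle
s0=pickle.load(open("side0.pkl","rb"));s=snap("side")
for n,q in(("start",s0),("now",s)):
    h=cv2.cvtColor(q["image"],cv2.COLOR_BGR2HSV);m=((h[...,1]<100)&(h[...,2]>150));m[:295]=0;m[345:]=0;m[:,:235]=0;m[:,320:]=0
    k,l,S,c=cv2.connectedComponentsWithStats(m.astype(np.uint8));print(n,[(S[i].tolist(),pt(q,*c[i],.011)[:2].round(4)) for i in range(1,k) if S[i,4]>60])
E
```

```text
[130 160  24  12 234] c [683.  381.1] size [58.7 28.8] yaw 99.4
[140 197  45  11 364] c [587.7 325.8] size [ 23.9 110.5] yaw 92.3
[153 231  46  10 380] c [502.7 290.1] size [112.3  22.4] yaw 86.7
start [([289, 299, 14, 33, 228], array([0.5025, 0.2915])), ([243, 305, 13, 35, 240], array([0.5867, 0.3261]))]
now [([289, 299, 14, 34, 235], array([0.5025, 0.2919])), ([243, 305, 14, 35, 248], array([0.5867, 0.3256]))]
```

```bash
python3 -m crank '[{"dp":[-0.33,0.78,0],"angular":[0,0,-0.6]},{"dp":[-0.33,0.78,0],"angular":[0,0,-0.6]},{"dp":[-0.33,0.78,0],"angular":[0,0,-0.6]},{"dp":[-0.33,0.78,0],"angular":[0,0,-0.6]},{"dp":[-0.33,0.78,-0.5],"angular":[0,0,-0.6]},{"dp":[-0.33,0.78,-0.7],"angular":[0,0,-0.6]},{"dp":[0,0,-0.9],"angular":[0,0,0]},{"dp":[0,0,-0.9],"angular":[0,0,0]},{"dp":[0,0,-0.7],"angular":[0,0,0]},{"dp":[0,0,-0.4],"angular":[0,0,0]},{"dp":[0,0,-0.14],"angular":[0,0,0]},{"dp":[0,0,0],"angular":[0,0,0]}]' 0.5
python3 -c "
from h import *
st();to(.588,.3255,.025)"
```

```text
t: 7.85
tcp_pos: [0.5856, 0.3245, 0.0193]
tool_rot: [0.692, 0.722, -0.001, -0.0]
force: [-0.1, 0.1, -0.4]
finger_gap: 0.498
gripper_force: 0.0
t 7.85 tcp [0.5856 0.3245 0.0193] car [303.3  -4.8] ydir 2.4 zdir [-0.002 -0.001 -1.   ] gap 0.498 gf 0.0 F [-0.1  0.1 -0.4]
units to goal [0.08 0.03 0.19]
```

```bash
python3 -m crank '[{"dp":[0.06,0.03,0.17],"angular":[0,0,0]},{"dp":[0,0,0],"angular":[0,0,0]},{"dp":[0,0,0],"angular":[0,0,0]},{"dp":[0,0,0],"angular":[0,0,0]},{"dp":[0,0,0],"angular":[0,0,0]},{"dp":[0,0,0],"angular":[0,0,0]},{"dp":[0,0,0],"angular":[0,0,0]}]' 1 35
python3 -m crank '[{"dp":[0,0,0.4],"angular":[0,0,0]},{"dp":[0,0,0.8],"angular":[0,0,0]},{"dp":[0,0,0.9],"angular":[0,0,0]},{"dp":[0,0,0.9],"angular":[0,0,0]},{"dp":[0,0,0.2],"angular":[0,0,0]},{"dp":[0,0,0],"angular":[0,0,0]}]'
python3 - <<'E'
from h import *
st();p=W(0,-38);to(p[0],p[1],.12)
s=snap("side");cv2.imwrite("pics/t1.png",cv2.resize(s["image"][160:340,180:360],None,fx=3,fy=3))
E
```

```text
t: 8.55
tcp_pos: [0.5896, 0.3263, 0.0277]
tool_rot: [0.692, 0.722, 0.002, 0.001]
force: [-0.7, 0.2, 6.6]
finger_gap: 0.146
gripper_force: 37.1
t: 9.15
tcp_pos: [0.5884, 0.326, 0.1229]
tool_rot: [0.692, 0.722, 0.001, 0.001]
force: [0.6, -0.7, -0.7]
finger_gap: 0.146
gripper_force: 36.4
t 9.15 tcp [0.5884 0.326  0.1229] car [304.4  -7.7] ydir 2.4 zdir [ 0.002  0.001 -1.   ] gap 0.146 gf 36.4 F [ 0.6 -0.7 -0.7]
units to goal [ 2.06 -9.99 -0.1 ]
```

View pics/t1.png

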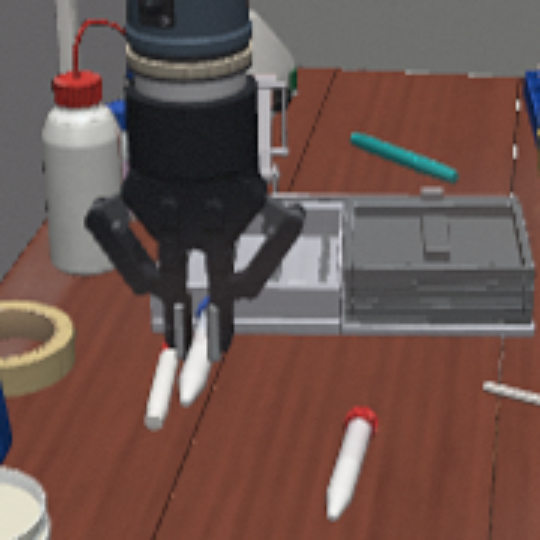

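The blue-capped tube is held at (205,350), and the marker lies beside it on the bench at (160,385). I'll carry the tube to groove a.

```bash
python3 -m crank '[{"dp":[0.17,-0.83,0],"angular":[0,0,0.3]},{"dp":[0.17,-0.83,0],"angular":[0,0,0.3]},{"dp":[0.17,-0.83,0],"angular":[0,0,0.3]},{"dp":[0.17,-0.83,0],"angular":[0,0,0.3]},{"dp":[0.17,-0.83,0],"angular":[0,0,0.3]},{"dp":[0.17,-0.83,0],"angular":[0,0,0.3]},{"dp":[0.17,-0.83,0],"angular":[0,0,0.3]},{"dp":[0.17,-0.83,0],"angular":[0,0,0.3]},{"dp":[0.17,-0.83,0],"angular":[0,0,0.3]},{"dp":[0.17,-0.83,0],"angular":[0,0,0.3]},{"dp":[0.17,-0.83,0],"angular":[0,0,0.3]},{"dp":[0.17,-0.83,0],"angular":[0,0,0.3]},{"dp":[0,0,0],"angular":[0,0,0]},{"dp":[0,0,0],"angular":[0,0,0]}]'
python3 - <<'E'
from h import *
st();p=W(0,-38);to(p[0],p[1],.04)
E
```

```text
t: 10.6
tcp_pos: [0.6478, 0.0267, 0.1196]
tool_rot: [0.67, 0.743, -0.001, -0.002]
force: [0.4, 0.0, 0.3]
finger_gap: 0.148
gripper_force: 36.4
t 10.6 tcp [0.6478 0.0267 0.1196] car [  0.6 -35.8] ydir 5.9 zdir [-0.004  0.001 -1.   ] gap 0.148 gf 36.4 F [0.4 0.  0.3]
units to goal [ 0.07 -0.01 -2.65]
```

```bash
python3 -m crank '[{"dp":[0.06,-0.01,-0.8],"angular":[0,0,0]},{"dp":[0,0,-0.8],"angular":[0,0,0]},{"dp":[0,0,-0.6],"angular":[0,0,0]},{"dp":[0,0,-0.3],"angular":[0,0,0]},{"dp":[0,0,-0.15],"angular":[0,0,0]},{"dp":[0,0,0],"angular":[0,0,0]},{"dp":[0,0,0],"angular":[0,0,0]}]'
python3 - <<'E'
from h import *
st()
s=snap("side");cv2.imwrite("pics/t2.png",cv2.resize(s["image"][190:290,200:340],None,fx=4,fy=4))
E
```

```text
t: 11.3
tcp_pos: [0.6514, 0.0269, 0.0426]
tool_rot: [0.669, 0.743, 0.0, 0.001]
force: [0.4, 0.0, -0.2]
finger_gap: 0.147
gripper_force: 36.4
t 11.3 tcp [0.6514 0.0269 0.0426] car [  0.5 -39.4] ydir 6.0 zdir [ 0.001 -0.    -1.   ] gap 0.147 gf 36.4 F [ 0.4  0.  -0.2]
```

View pics/t2.png

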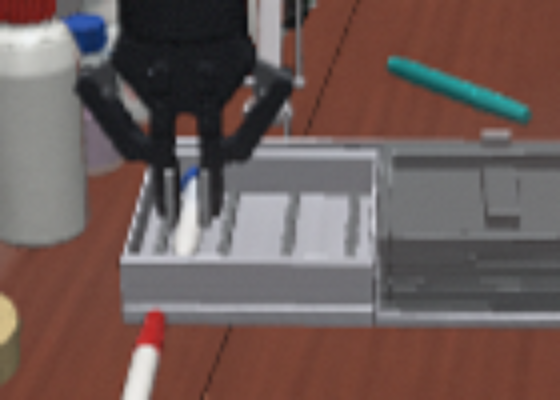

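The tube sits in groove a at (190,230), between the ridges. I'll lower it a little more and release.

```bash
python3 -m crank '[{"dp":[0,0,-0.05],"angular":[0,0,0]},{"dp":[0,0,-0.05],"angular":[0,0,0]},{"dp":[0,0,0],"angular":[0,0,0]}]'
python3 -m crank '[{"dp":[0,0,0],"angular":[0,0,0]},{"dp":[0,0,0],"angular":[0,0,0]},{"dp":[0,0,0],"angular":[0,0,0]},{"dp":[0,0,0.5],"angular":[0,0,0]},{"dp":[0,0,0.9],"angular":[0,0,0]},{"dp":[0,0,0.9],"angular":[0,0,0]},{"dp":[0,0,0.4],"angular":[0,0,0]}]' 0.7
python3 - <<'E'
from h import *
st();to(.5027,.291,.1)
s=snap("side");q=s
h=cv2.cvtColor(q["image"],cv2.COLOR_BGR2HSV);m=((h[...,1]<100)&(h[...,2]>150));m[:295]=0;m[345:]=0;m[:,:235]=0;m[:,320:]=0
k,l,S,c=cv2.connectedComponentsWithStats(m.astype(np.uint8));print([(S[i].tolist(),pt(q,*c[i],.011)[:2].round(4)) for i in range(1,k) if S[i,4]>60])
E
```

```text
t: 11.65
tcp_pos: [0.6514, 0.0266, 0.0397]
tool_rot: [0.669, 0.743, 0.0, 0.001]
force: [0.8, -0.0, 3.3]
finger_gap: 0.145
gripper_force: 36.8
t: 12.35
tcp_pos: [0.6526, 0.0265, 0.1234]
tool_rot: [0.669, 0.743, 0.002, 0.002]
force: [0.4, -0.7, 0.2]
finger_gap: 0.299
gripper_force: 0.0
t 12.35 tcp [0.6526 0.0265 0.1234] car [ -0.1 -40.6] ydir 6.0 zdir [ 0.005 -0.001 -1.   ] gap 0.299 gf 0.0 F [ 0.4 -0.7  0.2]
units to goal [-5.    8.82 -0.78]
[([289, 299, 14, 34, 235], array([0.5025, 0.2919]))]
```

```bash
python3 -m crank '[{"dp":[-0.41,0.735,0],"angular":[0,0,-0.78]},{"dp":[-0.41,0.735,0],"angular":[0,0,-0.78]},{"dp":[-0.41,0.735,0],"angular":[0,0,-0.78]},{"dp":[-0.41,0.735,0],"angular":[0,0,-0.78]},{"dp":[-0.41,0.735,0],"angular":[0,0,-0.78]},{"dp":[-0.41,0.735,0],"angular":[0,0,-0.78]},{"dp":[-0.41,0.735,0],"angular":[0,0,-0.78]},{"dp":[-0.41,0.735,0],"angular":[0,0,-0.78]},{"dp":[-0.41,0.735,0],"angular":[0,0,-0.78]},{"dp":[-0.41,0.735,0],"angular":[0,0,-0.78]},{"dp":[-0.41,0.735,0],"angular":[0,0,-0.78]},{"dp":[-0.41,0.735,0],"angular":[0,0,-0.78]},{"dp":[0,0,-0.7],"angular":[0,0,0]},{"dp":[0,0,-0.7],"angular":[0,0,0]},{"dp":[0,0,-0.4],"angular":[0,0,0]},{"dp":[0,0,0],"angular":[0,0,0]},{"dp":[0,0,0],"angular":[0,0,0]}]' 0.5
python3 -c "
from h import *
st();to(.5027,.2907,.026)"
```

```text
t: 14.1
tcp_pos: [0.5034, 0.291, 0.0658]
tool_rot: [0.728, 0.686, -0.0, -0.0]
force: [0.3, -0.0, -0.4]
finger_gap: 0.499
gripper_force: 0.0
t 14.1 tcp [0.5034 0.291  0.0658] car [278.5  80.5] ydir -3.4 zdir [-0. -0. -1.] gap 0.499 gf 0.0 F [ 0.3 -0.  -0.4]
units to goal [-0.02 -0.01 -1.33]
```

```bash
python3 -m crank '[{"dp":[-0.02,0,-0.7],"angular":[0,0,0]},{"dp":[0,0,-0.4],"angular":[0,0,0]},{"dp":[0,0,-0.2],"angular":[0,0,0]},{"dp":[0,0,0],"angular":[0,0,0]}]'
python3 -m crank '[{"dp":[0,0,0],"angular":[0,0,0]},{"dp":[0,0,0],"angular":[0,0,0]},{"dp":[0,0,0],"angular":[0,0,0]},{"dp":[0,0,0],"angular":[0,0,0]},{"dp":[0,0,0],"angular":[0,0,0]},{"dp":[0,0,0],"angular":[0,0,0]}]' 1 35
python3 -m crank '[{"dp":[0,0,0.4],"angular":[0,0,0]},{"dp":[0,0,0.8],"angular":[0,0,0]},{"dp":[0,0,0.9],"angular":[0,0,0]},{"dp":[0,0,0.9],"angular":[0,0,0]},{"dp":[0,0,0.2],"angular":[0,0,0]},{"dp":[0,0,0],"angular":[0,0,0]}]'
python3 - <<'E'
from h import *
st();p=W(0,38);to(p[0],p[1],.12)
E
```

```text
t: 14.5
tcp_pos: [0.5024, 0.291, 0.0264]
tool_rot: [0.728, 0.686, -0.001, -0.0]
force: [-0.9, 0.6, -0.2]
finger_gap: 0.503
gripper_force: 0.0
t: 15.1
tcp_pos: [0.5032, 0.2914, 0.0276]
tool_rot: [0.727, 0.686, 0.001, 0.0]
force: [-0.9, -0.8, 5.9]
finger_gap: 0.147
gripper_force: 37.5
t: 15.7
tcp_pos: [0.5032, 0.2915, 0.1241]
tool_rot: [0.727, 0.686, 0.001, 0.0]
force: [-0.2, 0.7, -0.5]
finger_gap: 0.145
gripper_force: 36.8
t 15.7 tcp [0.5032 0.2915 0.1241] car [279.   80.6] ydir -3.3 zdir [ 0.002  0.001 -1.   ] gap 0.145 gf 36.8 F [-0.2  0.7 -0.5]
units to goal [ 2.38 -9.1  -0.14]
```

```bash
python3 -m crank '[{"dp":[0.2,-0.76,0],"angular":[0,0,0.775]},{"dp":[0.2,-0.76,0],"angular":[0,0,0.775]},{"dp":[0.2,-0.76,0],"angular":[0,0,0.775]},{"dp":[0.2,-0.76,0],"angular":[0,0,0.775]},{"dp":[0.2,-0.76,0],"angular":[0,0,0.775]},{"dp":[0.2,-0.76,0],"angular":[0,0,0.775]},{"dp":[0.2,-0.76,0],"angular":[0,0,0.775]},{"dp":[0.2,-0.76,0],"angular":[0,0,0.775]},{"dp":[0.2,-0.76,0],"angular":[0,0,0.775]},{"dp":[0.2,-0.76,0],"angular":[0,0,0.775]},{"dp":[0.2,-0.76,0],"angular":[0,0,0.775]},{"dp":[0.2,-0.76,0],"angular":[0,0,0.775]},{"dp":[0,0,0],"angular":[0,0,0]},{"dp":[0,0,0],"angular":[0,0,0]}]'
python3 -c "
from h import *
st();p=W(0,38);to(p[0],p[1],.041)"
```

```text
t: 17.1
tcp_pos: [0.5736, 0.0176, 0.1215]
tool_rot: [0.67, 0.742, -0.001, -0.002]
force: [-0.0, 0.8, 0.9]
finger_gap: 0.145
gripper_force: 36.8
t 17.1 tcp [0.5736 0.0176 0.1215] car [-0.8 39. ] ydir 5.9 zdir [-0.003  0.001 -1.   ] gap 0.145 gf 36.8 F [-0.   0.8  0.9]
units to goal [ 0.03  0.03 -2.68]
```

```bash
python3 -m crank '[{"dp":[0.03,0.03,-0.8],"angular":[0,0,0]},{"dp":[0,0,-0.8],"angular":[0,0,0]},{"dp":[0,0,-0.6],"angular":[0,0,0]},{"dp":[0,0,-0.3],"angular":[0,0,0]},{"dp":[0,0,-0.12],"angular":[0,0,0]},{"dp":[0,0,-0.05],"angular":[0,0,0]},{"dp":[0,0,-0.02],"angular":[0,0,0]},{"dp":[0,0,0],"angular":[0,0,0]}]'
python3 -m crank '[{"dp":[0,0,0],"angular":[0,0,0]},{"dp":[0,0,0],"angular":[0,0,0]},{"dp":[0,0,0],"angular":[0,0,0]},{"dp":[0,0,0.5],"angular":[0,0,0]},{"dp":[0,0,0.9],"angular":[0,0,0]},{"dp":[0,0,0.9],"angular":[0,0,0]},{"dp":[0,0,0.9],"angular":[0,0,0]},{"dp":[-0.7,0,0.9],"angular":[0,0,0]},{"dp":[-0.9,0,0.9],"angular":[0,0,0]},{"dp":[-0.9,0.1,0],"angular":[0,0,0]},{"dp":[-0.9,0,0],"angular":[0,0,0]},{"dp":[0,0,0],"angular":[0,0,0]}]' 0.7
python3 - <<'E'
from h import *
st();p=W(15,145);to(p[0],p[1],.1)
s=snap("top");cv2.imwrite("pics/top3.png",cv2.resize(s["image"][140:300,130:380],None,fx=3,fy=3,interpolation=cv2.INTER_CUBIC))
E
```

```text
t: 17.9
tcp_pos: [0.5761, 0.0186, 0.043]
tool_rot: [0.669, 0.743, 0.0, 0.001]
force: [0.6, -0.9, -0.9]
finger_gap: 0.146
gripper_force: 36.8
t: 19.1
tcp_pos: [0.469, 0.0224, 0.1931]
tool_rot: [0.669, 0.743, -0.001, -0.002]
force: [-0.7, -0.3, -0.5]
finger_gap: 0.302
gripper_force: 0.0
t 19.1 tcp [0.469  0.0224 0.1931] car [ 14.8 142.5] ydir 6.0 zdir [-0.004  0.001 -1.   ] gap 0.302 gf 0.0 F [-0.7 -0.3 -0.5]
units to goal [-0.08 -0.   -3.1 ]
```

View pics/top3.png

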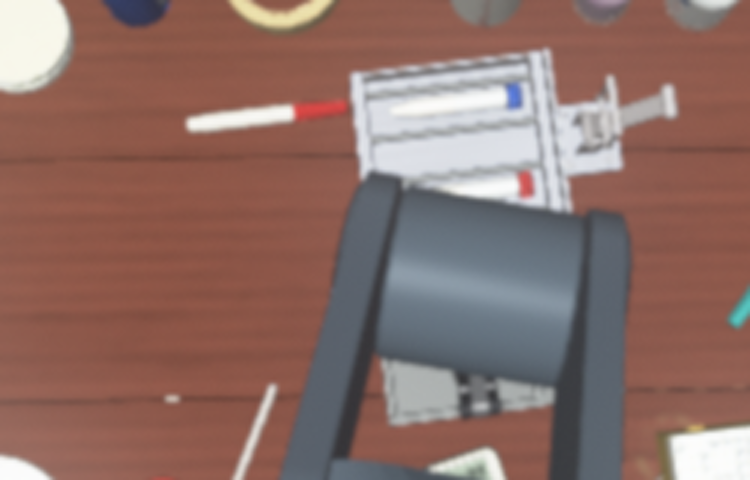

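The picture shows both tubes in their grooves: the blue cap in groove a at (457,101) and the red cap in groove c at (480,187). The marker is outside the carrier at (267,115). Next is the lid's grip bar.

```bash
python3 -m crank '[{"dp":[-0.08,0,-0.9],"angular":[0,0,0]},{"dp":[0,0,-0.9],"angular":[0,0,0]},{"dp":[0,0,-0.9],"angular":[0,0,0]},{"dp":[0,0,-0.7],"angular":[0,0,0]},{"dp":[0,0,-0.4],"angular":[0,0,0]},{"dp":[0,0,-0.2],"angular":[0,0,0]},{"dp":[0,0,-0.15],"angular":[0,0,0]},{"dp":[0,0,0],"angular":[0,0,0]},{"dp":[0,0,0],"angular":[0,0,0]}]' 0.5
python3 -c "
from h import *
st();p=W(15,145);to(p[0],p[1],.067)"
```

```text
t: 20.05
tcp_pos: [0.4719, 0.0214, 0.0682]
tool_rot: [0.669, 0.743, 0.0, 0.001]
force: [0.6, 0.4, 1.0]
finger_gap: 0.502
gripper_force: 0.0
t 20.05 tcp [0.4719 0.0214 0.0682] car [ 13.6 139.7] ydir 6.0 zdir [ 0.001 -0.    -1.   ] gap 0.502 gf 0.0 F [0.6 0.4 1. ]
units to goal [-0.18  0.03 -0.04]
```

```bash
python3 -m crank '[{"dp":[-0.15,0.02,-0.03],"angular":[0,0,0]},{"dp":[0,0,0],"angular":[0,0,0]},{"dp":[0,0,0],"angular":[0,0,0]}]'
python3 -m crank '[{"dp":[0,0,0],"angular":[0,0,0]},{"dp":[0,0,0],"angular":[0,0,0]},{"dp":[0,0,0],"angular":[0,0,0]},{"dp":[0,0,0],"angular":[0,0,0]},{"dp":[0,0,0],"angular":[0,0,0]},{"dp":[0,0,0],"angular":[0,0,0]}]' 1 40
python3 -c "
from h import *
st()"
```

```text
t: 20.35
tcp_pos: [0.4665, 0.0222, 0.0671]
tool_rot: [0.669, 0.743, 0.0, 0.0]
force: [0.3, 0.0, 0.1]
finger_gap: 0.497
gripper_force: 0.0
t: 20.95
tcp_pos: [0.4668, 0.0221, 0.0671]
tool_rot: [0.669, 0.743, 0.0, 0.0]
force: [-1.6, 0.6, 6.4]
finger_gap: 0.217
gripper_force: 39.4
t 20.95 tcp [0.4668 0.0221 0.0671] car [ 14.8 144.7] ydir 6.0 zdir [ 0.001 -0.    -1.   ] gap 0.217 gf 39.4 F [-1.6  0.6  6.4]
```

```bash
python3 -m crank '[{"dp":[0,0,0],"angular":[0,0,0]},{"dp":[0,0,0.08],"angular":[0,0,0]},{"dp":[0,0,0],"angular":[0,0,0]},{"dp":[0,0,0],"angular":[0,0,0]}]' 0.65
python3 -m crank '[{"dp":[0,0,0],"angular":[0,0,0]},{"dp":[0,0,0],"angular":[0,0,0]},{"dp":[0,0,0],"angular":[0,0,0]},{"dp":[0,0,0],"angular":[0,0,0]},{"dp":[0,0,0],"angular":[0,0,0]},{"dp":[0,0,0],"angular":[0,0,0]}]' 1 40
python3 -c "
from h import *
st()"
```

```text
t: 21.35
tcp_pos: [0.4667, 0.0222, 0.0692]
tool_rot: [0.669, 0.743, 0.0, 0.0]
force: [-0.1, 0.6, 0.5]
finger_gap: 0.349
gripper_force: 0.0
t: 21.95
tcp_pos: [0.4667, 0.0221, 0.0693]
tool_rot: [0.669, 0.743, 0.0, 0.0]
force: [0.0, 0.7, 4.2]
finger_gap: 0.218
gripper_force: 39.3
t 21.95 tcp [0.4667 0.0221 0.0693] car [ 14.8 144.8] ydir 6.0 zdir [ 0. -0. -1.] gap 0.218 gf 39.3 F [0.  0.7 4.2]
```

```bash
python3 -m crank '[{"dp":[0,0,0.05],"angular":[0,0,0]},{"dp":[0,0,0],"angular":[0,0,0]},{"dp":[0.1,0.01,0],"angular":[0,0,0]},{"dp":[0.15,0.016,0],"angular":[0,0,0]},{"dp":[0.15,0.016,0],"angular":[0,0,0]},{"dp":[0,0,0],"angular":[0,0,0]}]'
python3 -c "
from h import *
st()"
```

```text
t: 22.55
tcp_pos: [0.48, 0.0233, 0.0707]
tool_rot: [0.669, 0.743, 0.0, 0.001]
force: [0.2, -0.4, -2.1]
finger_gap: 0.212
gripper_force: 39.2
t 22.55 tcp [0.48   0.0233 0.0707] car [ 14.6 131.4] ydir 6.0 zdir [ 0.002 -0.    -1.   ] gap 0.212 gf 39.2 F [ 0.2 -0.4 -2.1]
```

```bash
python3 -m crank '[{"dp":[0.25,0.026,0],"angular":[0,0,0]},{"dp":[0.25,0.026,0],"angular":[0,0,0]},{"dp":[0.25,0.026,0],"angular":[0,0,0]},{"dp":[0.25,0.026,0],"angular":[0,0,0]},{"dp":[0.25,0.026,0],"angular":[0,0,0]},{"dp":[0.25,0.026,0],"angular":[0,0,0]},{"dp":[0.25,0.026,0],"angular":[0,0,0]},{"dp":[0.25,0.026,0],"angular":[0,0,0]},{"dp":[0.25,0.026,0],"angular":[0,0,0]},{"dp":[0.25,0.026,0],"angular":[0,0,0]},{"dp":[0.25,0.026,0],"angular":[0,0,0]},{"dp":[0.25,0.026,0],"angular":[0,0,0]},{"dp":[0.25,0.026,0],"angular":[0,0,0]},{"dp":[0.25,0.026,0],"angular":[0,0,0]},{"dp":[0.25,0.026,0],"angular":[0,0,0]},{"dp":[0.25,0.026,0],"angular":[0,0,0]},{"dp":[0,0,0],"angular":[0,0,0]},{"dp":[0,0,0],"angular":[0,0,0]}]'
python3 -c "
from h import *
st();p=W(15,0);to(p[0],p[1],.0695)"
```

```text
t: 24.35
tcp_pos: [0.5985, 0.0359, 0.0706]
tool_rot: [0.669, 0.743, -0.0, -0.0]
force: [0.2, 0.6, -1.5]
finger_gap: 0.212
gripper_force: 39.2
t 24.35 tcp [0.5985 0.0359 0.0706] car [14.9 12.3] ydir 6.0 zdir [-0.001  0.    -1.   ] gap 0.212 gf 39.2 F [ 0.2  0.6 -1.5]
units to goal [ 0.41  0.05 -0.04]
```

```bash
python3 -m crank '[{"dp":[0.2,0.02,0],"angular":[0,0,0]},{"dp":[0.2,0.025,0],"angular":[0,0,0]},{"dp":[0,0,-0.04],"angular":[0,0,0]},{"dp":[0,0,0],"angular":[0,0,0]},{"dp":[0,0,0],"angular":[0,0,0]}]'
python3 -m crank '[{"dp":[0,0,0],"angular":[0,0,0]},{"dp":[0,0,0],"angular":[0,0,0]},{"dp":[0,0,0.3],"angular":[0,0,0]},{"dp":[0,0,0.9],"angular":[0,0,0]},{"dp":[0,0,0.9],"angular":[0,0,0]},{"dp":[0,0,0.9],"angular":[0,0,0]},{"dp":[-0.9,0.3,0.9],"angular":[0,0,0]},{"dp":[-0.9,0.9,0.5],"angular":[0,0,0]},{"dp":[-0.9,0.9,0],"angular":[0,0,0]},{"dp":[-0.9,0.9,0],"angular":[0,0,0]},{"dp":[-0.9,0.9,0],"angular":[0,0,0]},{"dp":[-0.5,0.9,0],"angular":[0,0,0]},{"dp":[0,0.9,0],"angular":[0,0,0]},{"dp":[0,0.9,0],"angular":[0,0,0]},{"dp":[0,0.9,0],"angular":[0,0,0]},{"dp":[0,0.9,0],"angular":[0,0,0]}]' 0.5
python3 - <<'E'
from h import *
st()
s=snap("top");cv2.imwrite("pics/top4.png",cv2.resize(s["image"][140:300,130:380],None,fx=3,fy=3,interpolation=cv2.INTER_CUBIC))
E
```

```text
t: 24.85
tcp_pos: [0.6103, 0.0373, 0.0693]
tool_rot: [0.669, 0.743, -0.0, -0.0]
force: [-0.3, 0.3, -1.8]
finger_gap: 0.215
gripper_force: 39.2
t: 26.45
tcp_pos: [0.4606, 0.2904, 0.2026]
tool_rot: [0.669, 0.743, 0.001, 0.0]
force: [0.2, 0.1, 0.6]
finger_gap: 0.501
gripper_force: 0.0
t 26.45 tcp [0.4606 0.2904 0.2026] car [282.3 123. ] ydir 6.0 zdir [ 0.001  0.    -1.   ] gap 0.501 gf 0.0 F [0.2 0.1 0.6]
```

View pics/top4.png

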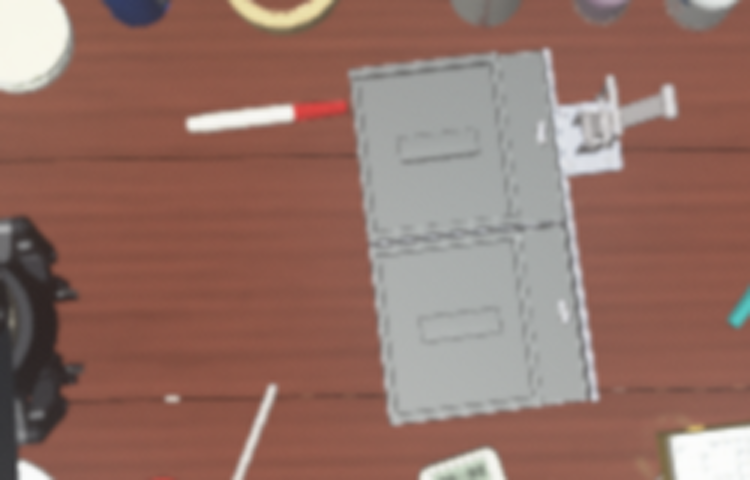

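The lid covers the tray, with its grip bar at (439,145) and keeper at (541,131). The lower lid's bar is at (460,325) and its keeper at (563,311). I'll check these in carrier axes.

```bash
python3 - <<'E'
from h import *
s=snap("top")
f=lambda x,y,z:Cc(pt(s,130+(x+.5)/3-.5,140+(y+.5)/3-.5,z)).round(1)
print("bar (15,0)",f(439,145,.056),"keeper (-70,0)",f(541,131,.055));print("lid2 bar (15,145)",f(460,325,.041),"keeper",f(563,311,.040))
C=cloud(s);P=C[145:200,305:365].reshape(-1,3);P=P[(P[:,2]>.07)&(P[:,2]<.2)]
c=np.array([[*Cc(p),p[2]*1000] for p in P]);b=c[(c[:,0]>-125)&(c[:,2]>118)];h=c[(c[:,0]<-140)&(c[:,2]>115)]
print("bar",np.median(b,0).round(0),"tip",np.median(h,0).round(0))
for q in ((-121,0,.15),(-160,0,.15)):p=W(*q[:2]);to(*p,q[2])
E
```

```text
bar (15,0) [15.5  0. ] keeper (-70,0) [-68.2  -1.8]
lid2 bar (15,145) [ 16.  145.3] keeper [-67.9 144.3]
bar [-115.    0.  133.] tip [-157.   -1.  124.]
units to goal [  5.46 -13.    -1.75]
units to goal [  5.6  -14.29  -1.75]
```

The lid is seated within 1–2 mm and lid 2 hasn't moved. The lever and loop are as they were. I'll go behind the handle and open it further.

```bash
python3 -m crank '[{"dp":[0.318,-0.856,0],"angular":[0,0,0]},{"dp":[0.318,-0.856,0],"angular":[0,0,0]},{"dp":[0.318,-0.856,0],"angular":[0,0,0]},{"dp":[0.318,-0.856,0],"angular":[0,0,0]},{"dp":[0.318,-0.856,0],"angular":[0,0,0]},{"dp":[0.318,-0.856,0],"angular":[0,0,0]},{"dp":[0.318,-0.856,0],"angular":[0,0,0]},{"dp":[0.318,-0.856,0],"angular":[0,0,0]},{"dp":[0.318,-0.856,0],"angular":[0,0,0]},{"dp":[0.318,-0.856,0],"angular":[0,0,0]},{"dp":[0.318,-0.856,0],"angular":[0,0,0]},{"dp":[0.318,-0.856,0],"angular":[0,0,0]},{"dp":[0.318,-0.856,0],"angular":[0,0,0]},{"dp":[0.318,-0.856,0],"angular":[0,0,0]},{"dp":[0.318,-0.856,0],"angular":[0,0,0]},{"dp":[0.318,-0.856,0],"angular":[0,0,0]},{"dp":[0.318,-0.856,0],"angular":[0,0,0]},{"dp":[0.318,-0.856,0],"angular":[0,0,0]},{"dp":[0,0,0],"angular":[0,0,0]},{"dp":[0,0,0],"angular":[0,0,0]}]' 1
python3 -c "
from h import *
st();p=W(-192,0);to(p[0],p[1],.122)"
```

```text
t: 28.55
tcp_pos: [0.6316, -0.1739, 0.2017]
tool_rot: [0.67, 0.742, -0.0, -0.0]
force: [-0.6, 0.6, 0.3]
finger_gap: -0.001
gripper_force: 0.0
t 28.55 tcp [ 0.6316 -0.1739  0.2017] car [-197.3    1.1] ydir 5.8 zdir [-0.001  0.    -1.   ] gap -0.001 gf 0.0 F [-0.6  0.6  0.3]
units to goal [ 0.02  0.18 -2.66]
```

```bash
python3 -m crank '[{"dp":[0,0,-0.9],"angular":[0,0,0]},{"dp":[0,0,-0.9],"angular":[0,0,0]},{"dp":[0,0,-0.85],"angular":[0,0,0]},{"dp":[-0.02,0.2,0],"angular":[0,0,0]},{"dp":[-0.02,0.2,0],"angular":[0,0,0]},{"dp":[-0.02,0.2,0],"angular":[0,0,0]},{"dp":[-0.02,0.2,0],"angular":[0,0,0]},{"dp":[-0.02,0.2,0],"angular":[0,0,0]},{"dp":[-0.02,0.2,0],"angular":[0,0,0]},{"dp":[-0.02,0.2,0],"angular":[0,0,0]},{"dp":[-0.02,0.2,0],"angular":[0,0,0]},{"dp":[0,0,0],"angular":[0,0,0]}]'
cat > latch.py <<'E'
from h import *
import sys
st()
s=snap("side");cv2.imwrite(sys.argv[1],cv2.resize(s["image"][150:280,200:360],None,fx=4,fy=4,interpolation=cv2.INTER_CUBIC))
for n in("top","side"):
    q=s if n=="side" else snap("top");C=cloud(q).reshape(-1,3);c=np.c_[(C[:,:2]-CT)@CR*1000,C[:,2]*1000]
    m=(abs(c[:,1])<24)&(c[:,0]>-200)&(c[:,0]<-40)&(c[:,2]>62)&(c[:,2]<145)
    c=c[m];H,_,_=np.histogram2d(c[:,0],c[:,2],bins=[range(-200,-39,10),range(60,151,10)])
    print(n,"cols z60..140, rows x");[print(-200+10*i,H[i].astype(int)) for i in range(16) if H[i].any()]
E
python3 latch.py pics/l1.png
```

```text
t: 29.75
tcp_pos: [0.6271, -0.1237, 0.1218]
tool_rot: [0.669, 0.743, -0.0, -0.001]
force: [0.4, -0.0, 0.2]
finger_gap: 0.001
gripper_force: 0.0
t 29.75 tcp [ 0.6271 -0.1237  0.1218] car [-146.8    0.4] ydir 6.0 zdir [-0.001  0.001 -1.   ] gap 0.001 gf 0.0 F [ 0.4 -0.   0.2]
top cols z60..140, rows x
-120 [0 3 0 0 0 0 0 0 0]
-110 [ 4 16  2  1  0  0  0  0  0]
-100 [0 0 0 1 5 3 1 0 0]
-90 [ 0  0  0  0  0  0 21 35  0]
-70 [1 0 0 0 0 0 0 0 0]
side cols z60..140, rows x
-160 [0 0 0 0 0 0 2 2 0]
-150 [ 0  0  0  0  2 14  3  8  4]
-140 [ 0  0  0  0  0  3  5 19 16]
-130 [ 0  0  2  2 10 11 25 24  0]
-120 [ 2 20 20 22 11  2  2  1  0]
-110 [34 34  6  2  0  0  0  0  0]
-100 [ 0  1  1  7 13  2  0  0  0]
-90 [ 0  0  0  0  1  8 41  0  0]
-80 [0 0 0 0 0 0 2 0 0]
```

View pics/l1.png

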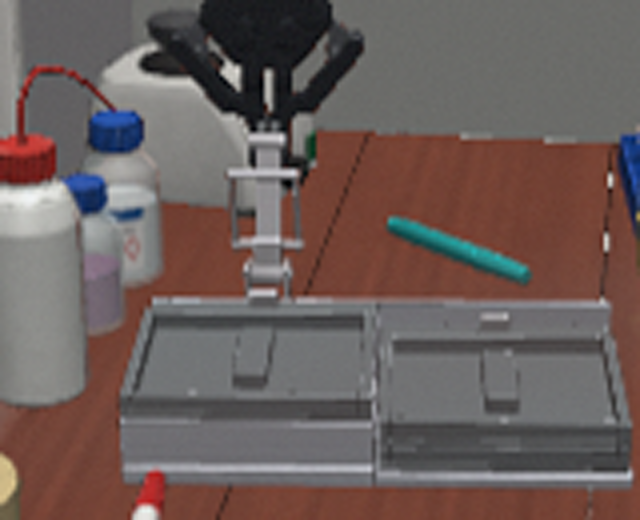

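The handle is nearly upright with its pin at (265,140). The loop bar leans towards the tray at (265,173), at x≈-86 and z≈126. I'll go up and over, then down between the handle and the bar.

```bash
python3 -m crank '[{"dp":[0.02,-0.2,0.3],"angular":[0,0,0]},{"dp":[0,0,0.9],"angular":[0,0,0]},{"dp":[0,0,0.9],"angular":[0,0,0]},{"dp":[0,0,0.5],"angular":[0,0,0]},{"dp":[-0.05,0.5,0],"angular":[0,0,0]},{"dp":[-0.05,0.5,0],"angular":[0,0,0]},{"dp":[-0.05,0.5,0],"angular":[0,0,0]},{"dp":[0,0,0],"angular":[0,0,0]},{"dp":[0,0,0],"angular":[0,0,0]}]'
python3 -c "
from h import *
st();p=W(-108,0);to(p[0],p[1],.127)"
```

```text
t: 30.75
tcp_pos: [0.6232, -0.0849, 0.1991]
tool_rot: [0.669, 0.744, -0.001, -0.001]
force: [0.2, 0.0, -1.1]
finger_gap: -0.0
gripper_force: 0.0
t 30.75 tcp [ 0.6232 -0.0849  0.1991] car [-107.9    0.2] ydir 6.1 zdir [-0.002  0.    -1.   ] gap -0.0 gf 0.0 F [ 0.2  0.  -1.1]
units to goal [ 0.01 -0.   -2.4 ]
```

```bash
python3 -m crank '[{"dp":[0,0,-0.8],"angular":[0,0,0]},{"dp":[0,0,-0.8],"angular":[0,0,0]},{"dp":[0,0,-0.5],"angular":[0,0,0]},{"dp":[0,0,-0.3],"angular":[0,0,0]},{"dp":[0,0,0],"angular":[0,0,0]}]'
python3 -m crank '[{"dp":[-0.02,0.2,0],"angular":[0,0,0]},{"dp":[-0.02,0.2,0],"angular":[0,0,0]},{"dp":[-0.02,0.2,0],"angular":[0,0,0]},{"dp":[-0.02,0.2,0],"angular":[0,0,0]},{"dp":[-0.02,0.2,0],"angular":[0,0,0]},{"dp":[-0.02,0.2,0],"angular":[0,0,0]},{"dp":[0,0,0],"angular":[0,0,0]},{"dp":[0,0,0],"angular":[0,0,0]}]'
python3 latch.py pics/l2.png
```

```text
t: 31.25
tcp_pos: [0.623, -0.0861, 0.1265]
tool_rot: [0.67, 0.743, -0.001, -0.001]
force: [0.2, 0.3, 0.3]
finger_gap: 0.002
gripper_force: 0.0
t: 32.05
tcp_pos: [0.6201, -0.0498, 0.1281]
tool_rot: [0.669, 0.743, -0.0, 0.0]
force: [0.9, 0.4, -1.0]
finger_gap: 0.001
gripper_force: 0.0
t 32.05 tcp [ 0.6201 -0.0498  0.1281] car [-72.6  -0.3] ydir 6.0 zdir [ 0. -0. -1.] gap 0.001 gf 0.0 F [ 0.9  0.4 -1. ]
top cols z60..140, rows x
-140 [0 0 0 0 0 0 0 4 1]
-130 [0 0 0 0 0 0 0 2 0]
side cols z60..140, rows x
-130 [0 0 1 0 0 0 0 2 0]
-120 [ 4 20 18  4  0  0  0  0  0]
-110 [31 33  2  0  0  0  0  0  0]
-100 [5 2 0 0 0 0 0 0 0]
-90 [4 0 0 0 0 0 0 2 0]
-80 [0 0 0 0 0 0 4 3 1]
-70 [ 0  0  0  0  0 26 37 34 17]
-60 [0 0 0 0 0 4 5 8 2]
```

View pics/l2.png

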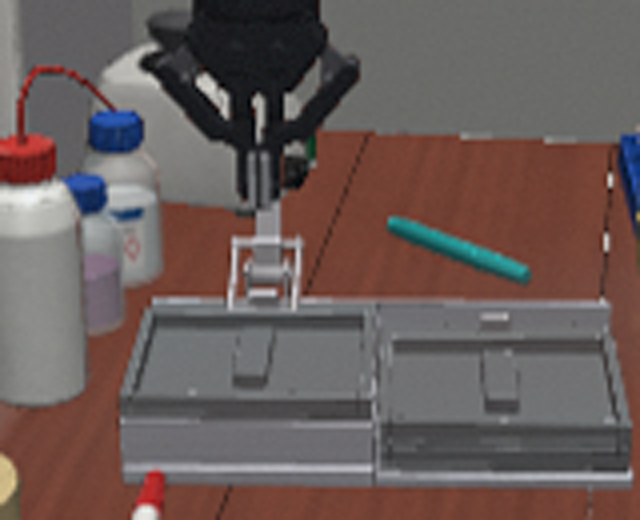

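The loop has fallen: its legs run down at (235–300, 240–305), onto the keeper end of the lid. I'll back off and measure the bar before pressing the lever.

```bash
python3 -m crank '[{"dp":[0,0,0.9],"angular":[0,0,0]},{"dp":[0,0,0.9],"angular":[0,0,0]},{"dp":[0,0,0.6],"angular":[0,0,0]},{"dp":[0,0.9,0],"angular":[0,0,0]},{"dp":[-0.9,0.9,0],"angular":[0,0,0]},{"dp":[-0.9,0.9,0],"angular":[0,0,0]},{"dp":[-0.9,0.9,0],"angular":[0,0,0]},{"dp":[-0.9,0.9,0],"angular":[0,0,0]},{"dp":[0,0.5,0],"angular":[0,0,0]},{"dp":[0,0,0],"angular":[0,0,0]}]'
python3 - <<'E'
from h import *
st();s=snap("top")
cv2.imwrite("pics/l3.png",cv2.resize(s["image"][150:210,290:370],None,fx=8,fy=8,interpolation=cv2.INTER_CUBIC))
p=W(-104,0);to(p[0],p[1],.2)
E
```

```text
t: 33.15
tcp_pos: [0.5121, 0.1013, 0.2004]
tool_rot: [0.669, 0.744, 0.0, 0.0]
force: [0.8, 0.1, 0.2]
finger_gap: -0.001
gripper_force: 0.0
t 33.15 tcp [0.5121 0.1013 0.2004] car [88.9 91.4] ydir 6.1 zdir [ 0.001  0.    -1.   ] gap -0.001 gf 0.0 F [0.8 0.1 0.2]
units to goal [ 3.66 -6.04 -0.01]
```

View pics/l3.png

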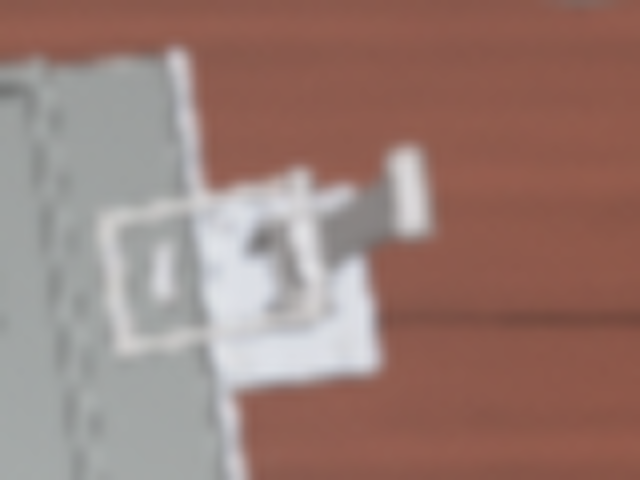

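The bar is at (115,280), about 13 mm behind the keeper at (160,270), with the legs on either side. The handle pin is at (408,190). Next I'll press the lever.

```bash
python3 -m crank '[{"dp":[0.46,-0.755,0],"angular":[0,0,0]},{"dp":[0.46,-0.755,0],"angular":[0,0,0]},{"dp":[0.46,-0.755,0],"angular":[0,0,0]},{"dp":[0.46,-0.755,0],"angular":[0,0,0]},{"dp":[0.46,-0.755,0],"angular":[0,0,0]},{"dp":[0.46,-0.755,0],"angular":[0,0,0]},{"dp":[0.45,-0.755,0],"angular":[0,0,0]},{"dp":[0.45,-0.755,0],"angular":[0,0,0]},{"dp":[0,0,-0.8],"angular":[0,0,0]},{"dp":[0,0,-0.8],"angular":[0,0,0]},{"dp":[0,0,-0.4],"angular":[0,0,0]},{"dp":[0,0,0],"angular":[0,0,0]}]'
python3 -c "
from h import *
st();p=W(-148,0);to(p[0],p[1],.14)"
```

```text
t: 34.4
tcp_pos: [0.6211, -0.0822, 0.1378]
tool_rot: [0.67, 0.742, -0.001, -0.002]
force: [-0.3, -0.8, 0.3]
finger_gap: 0.0
gripper_force: 0.0
t 34.4 tcp [ 0.6211 -0.0822  0.1378] car [-105.    2.] ydir 5.9 zdir [-0.004  0.001 -1.   ] gap 0.0 gf 0.0 F [-0.3 -0.8  0.3]
units to goal [ 0.22 -1.42  0.07]
```

```bash
python3 -m crank '[{"dp":[0.03,-0.2,0.01],"angular":[0,0,0]},{"dp":[0.03,-0.2,0.01],"angular":[0,0,0]},{"dp":[0.03,-0.2,0.01],"angular":[0,0,0]},{"dp":[0.03,-0.2,0.01],"angular":[0,0,0]},{"dp":[0.03,-0.2,0],"angular":[0,0,0]},{"dp":[0.03,-0.2,0],"angular":[0,0,0]},{"dp":[0.03,-0.22,0],"angular":[0,0,0]},{"dp":[0.03,-0.28,-0.12],"angular":[0,0,0]},{"dp":[0.03,-0.28,-0.12],"angular":[0,0,0]},{"dp":[0.024,-0.23,-0.29],"angular":[0,0,0]},{"dp":[0.024,-0.23,-0.29],"angular":[0,0,0]},{"dp":[0.015,-0.14,-0.34],"angular":[0,0,0]},{"dp":[0.015,-0.14,-0.34],"angular":[0,0,0]},{"dp":[0,0,0],"angular":[0,0,0]}]'
python3 latch.py pics/x.png
```

```text
t: 35.8
tcp_pos: [0.6311, -0.1628, 0.0939]
tool_rot: [0.67, 0.743, -0.001, -0.002]
force: [-0.2, 0.1, 0.4]
finger_gap: -0.001
gripper_force: 0.0
t 35.8 tcp [ 0.6311 -0.1628  0.0939] car [-186.1    0.4] ydir 5.9 zdir [-0.004  0.002 -1.   ] gap -0.001 gf 0.0 F [-0.2  0.1  0.4]
top cols z60..140, rows x
-160 [14  0  0  0  0  0  0  0  0]
-150 [6 0 0 0 0 0 0 0 0]
-130 [7 0 0 0 0 0 0 0 0]
-120 [1 0 0 0 0 0 0 0 0]
side cols z60..140, rows x
-200 [0 3 0 0 2 1 3 2 1]
-190 [ 7 13  8 10 13  4 12  4  1]
-180 [ 8 10 24 28 26 33 49 29  5]
-170 [13  1  3  1  0  2  3  2 13]
-160 [11  0  0  0  0  0  0  0  0]
-150 [4 0 0 0 0 0 0 0 0]
-140 [1 0 0 0 0 0 0 0 0]
-130 [5 0 0 0 0 0 0 0 0]
-120 [1 0 0 0 0 0 0 0 0]
```

The lever is following, now at about 75°. I'll press on past the toggle point.

```bash
python3 -m crank '[{"dp":[0.01,-0.05,-0.3],"angular":[0,0,0]},{"dp":[0,-0.05,-0.3],"angular":[0,0,0]},{"dp":[0,0,-0.25],"angular":[0,0,0]},{"dp":[0,0.02,-0.25],"angular":[0,0,0]},{"dp":[0,0.05,-0.2],"angular":[0,0,0]},{"dp":[0,0,0],"angular":[0,0,0]}]'
python3 -m crank '[{"dp":[0,0.05,-0.2],"angular":[0,0,0]},{"dp":[0,0,-0.1],"angular":[0,0,0]},{"dp":[0,0,0],"angular":[0,0,0]},{"dp":[0,0,0],"angular":[0,0,0]}]'
python3 -c "
from h import *
st()"
```

```text
t: 36.5
tcp_pos: [0.6316, -0.1629, 0.0557]
tool_rot: [0.669, 0.743, -0.0, -0.002]
force: [0.4, 0.3, -0.8]
finger_gap: 0.004
gripper_force: 0.0
t: 36.9
tcp_pos: [0.6327, -0.1622, 0.0482]
tool_rot: [0.669, 0.743, 0.0, 0.0]
force: [0.4, 1.0, -0.3]
finger_gap: 0.002
gripper_force: 0.0
t 36.9 tcp [ 0.6327 -0.1622  0.0482] car [-185.7   -1.2] ydir 6.0 zdir [ 0. -0. -1.] gap 0.002 gf 0.0 F [ 0.4  1.  -0.3]
```

```bash
python3 -m crank '[{"dp":[0,0,0.6],"angular":[0,0,0]},{"dp":[0,0,0.9],"angular":[0,0,0]},{"dp":[0,0,0.9],"angular":[0,0,0]},{"dp":[0,0,0.9],"angular":[0,0,0]},{"dp":[0,0,0.9],"angular":[0,0,0]},{"dp":[0,0,0.9],"angular":[0,0,0]},{"dp":[-0.9,0,0],"angular":[0,0,0]},{"dp":[-0.9,0,0],"angular":[0,0,0]},{"dp":[-0.9,0,0],"angular":[0,0,0]},{"dp":[-0.9,-0.5,0],"angular":[0,0,0]},{"dp":[-0.9,-0.9,0],"angular":[0,0,0]},{"dp":[-0.5,-0.9,0],"angular":[0,0,0]},{"dp":[0,-0.9,0],"angular":[0,0,0]},{"dp":[0,0,0],"angular":[0,0,0]}]'
python3 - <<'E'
from h import *
st();s=snap("top");a=cv2.resize(s["image"][145:275,200:380],None,fx=4,fy=4,interpolation=cv2.INTER_CUBIC);cv2.imwrite("pics/end.png",a)
for n in("top","side"):
    q=s if n=="top" else snap("side");C=cloud(q).reshape(-1,3);c=np.c_[(C[:,:2]-CT)@CR*1000,C[:,2]*1000]
    for x in range(-200,-110,10):
        m=c[(abs(c[:,1])<9)&(abs(c[:,0]-x)<5)&(c[:,2]>5)&(c[:,2]<120)]
        if len(m)>2:print(n,x,len(m),np.percentile(m[:,2],[50,90]).round(0))
E
```

```text
t: 38.3
tcp_pos: [0.483, -0.2621, 0.2021]
tool_rot: [0.671, 0.742, -0.0, 0.002]
force: [-0.8, 0.2, 0.5]
finger_gap: -0.001
gripper_force: 0.0
t 38.3 tcp [ 0.483  -0.2621  0.2021] car [-269.5  158. ] ydir 5.7 zdir [ 0.003 -0.003 -1.   ] gap -0.001 gf 0.0 F [-0.8  0.2  0.5]
top -190 21 [27. 31.]
top -180 23 [29. 32.]
top -170 22 [34. 35.]
top -160 26 [37. 39.]
top -150 26 [40. 42.]
top -140 25 [44. 47.]
top -130 29 [53. 56.]
top -120 35 [55. 58.]
side -120 6 [52. 53.]
```

View pics/end.png

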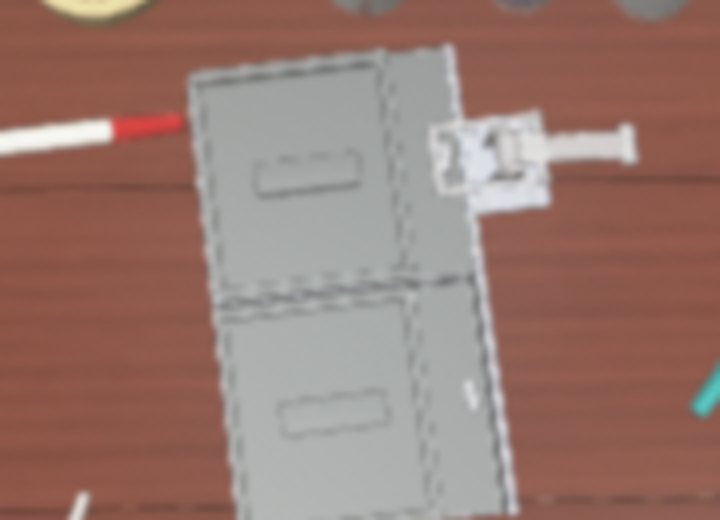

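The handle lies about 20° below level, which is at its stop, with the pin at (628,145). The bar is hooked behind the keeper at (440,160), the lid is square on the carrier, and the marker lies outside it. I'm handing in.

```bash
python3 -c "
from station import order
print(order.sign_off())"
```

```text
the job is handed in; nothing more can be done
None
```

I handed the job in at about 38 s. The last picture and depth check show the marker on the bench, the lid square on the carrier, the loop hooked behind the keeper and the lever at its stop; both tubes were seen in their grooves before the lid covered them. The hand-in returned no verdict.

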